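Shut, pin and squeeze a bar mould

ROBOT

A 6-joint arm with a two-finger parallel gripper is mounted at the origin on the work surface. World frame = base frame: x ahead of the robot, y to its left, z up, the work surface at z = 0. Lengths are in mm, angles in rad, forces in N, time in s.
With the tool pointing down it reaches from about 250 to 725 mm from the base axis. Payload 9.7 kg.
Tool frame: the origin (TCP) lies at the very end of the fingers, on their centre line; the grasp point (between the pads) lies 19 mm behind it; z points along the fingers, y is the line along which they close (so a half turn about z gives the same grasp; the last joint's range is limited). The gripper opens to 85 mm and grips with 20 to 120 N. Pads are 22 mm wide; open, the fingers measure 114 mm over their backs; the gripper's body (76 mm by 85 mm) begins 54 mm behind the grasp point. The pads swing forward as they close: fully open they stand 13 mm farther back than shut.
Start: joints at [1.175, 0.087, 0.176, 1.66, 0, 1.571], TCP at [212.048, 507.477, 231.284] pointing down, gripper open.
Joint ranges: [-3.13, 3.13], [-0.85, 1.81], [-1.15, 1.24], [-2.2, 2.28], [-1.44, 1.52], [-3.14, 3.14]. Speed limits (rad/s): [2.22, 2.22, 2.57, 3.14, 3.14, 3.14].

INTERFACE

Orientations are given as a unit quaternion [w, x, y, z].
In Python, from plant import readout, eyes, robot gives the robot as it stands. The module is installed in compiled form; this text tells all that it offers.
- The arm moves only by the tool carry_out, never from a script. Its argument "plan" is a list of rows, each a list of 7 numbers: the finger opening in cm, from 0 to 8.54, then the shift along the world's x, y, z in cm, then the turn, a rotation vector about the world's x, y, z in degrees. A call has 1 to 5 rows; each row is the pose to reach, as a shift and turn from the pose commanded when the call began; what a row does not reach only later rows make up. A row lasts 1/8 s, in which the tool goes at most 62.5 mm and 10.7 degrees, less where a joint would pass 70% of its speed; a pose out of reach is approached as far as the arm can. A call with a gripper value outside its range is refused whole. The fingers move at their own pace and stop on an object; "grip_force" is the grip in N (left out, the last holds). Time passes only in rows, so rows that repeat a pose let the fingers close. It gives the time, the measured TCP pose, the force, the opening and the grip force at its end, in the units of the state.
- readout.state(): the state, without advancing time (a new reading comes with each control period).
- eyes.grab_frame(name): name is "side" or "top" or "wrist"; returns a dict with "frame" (420x560x3 uint8, red, green, blue), "fx", "fy", "cx", "cy" (pixels), "k1" (the pictures are not rectified: a ray, as slopes to the right and down, at radius r is drawn at 1 + k1 r^2 times it, then the intrinsics apply), "origin" and "orientation" of the camera in the world; the wrist camera has in their place "T_tool_cam" (4x4, takes a point from camera to tool coordinates, whose origin is the TCP and whose axes are the flange's). Camera axes: x right, y down, z forward; pixel columns grow to the right and rows downward; lengths in mm; the calibration is good to about 2 mm. A picture is of the moment at which its call begins: read the wrist's pose just before it. There is no depth.
- robot.sign_off(): hands the job in; it is judged then, once.
Trained networks look in the newest picture that a camera, given by its name, has taken for a name from the list of things; names that differ only in an ending like _2 or _b are one class to them, and where a whole thing is asked for, a point or a joint stands for the part that bears it (a point fixed in the world has none). Each returns a list of dicts, best first, with "confidence" (0 to 1); they miss things now and then, are a little off and sometimes report something else, mostly with a low value. They report only what shows in the picture. A call takes as long as a camera call. They do not tell look-alikes from the thing itself.
- eyes.look_for(camera, target): "box" ([left, top, width, height] in pixels, round what is visible of it).
- eyes.pinpoint(camera, target): "pixel" ([column, row] in pixels: a listed point, or the origin of a listed thing).
The state is a dict: "clock": time; "qpos": joint angles; "joint_vel": joint speeds; "joint_torque": joint torques, N m; "tcp_pos": TCP position; "tcp_rot": TCP orientation; "wrist_force": force on the tool from outside, world axes, zero at the start; "torque": the same for the moment, N m; "width": finger opening in mm; "gripper_force": force on a finger pad.
Only numpy, scipy, OpenCV 4.12 (cv2) and the standard library are available. Lean on these libraries where they do the work, as an engineer would, in place of code of your own. Each camera call takes 0.05 s, during which the arm holds its last target. There are 200 camera calls.

TASK

Swing the open half of the hinged soap-bar mould fully shut, take the locking pin with the tall grip from the wooden rack and push it down through the two lined-up holes at the mould's free end until its grip sits on the upper lug. Then let go of the pin and squeeze the two mould halves firmly together between the fingers, and finish while still holding them squeezed shut. Leave the flat-headed spare pin, the brown bottle and the white jar where they stand.

Things in the scene. Friction and masses are not known exactly. Their poses are not given: they have to be found in the camera images.
- mould_base: Fixed steel plate, 225 x 120 x 10 mm, under a mould of two aluminium halves. Origin on the table, on the parting line; x along that line to the vertical hinge (axis at x = +70, y = 0 mm), y to the fixed half, z up. Pin hole at x = -92, y = 0. Halves shut: 50 mm thick (y -25 to +25), x -75 to +62, top at z = 60 (hinge barrel 18 mm wide, to 63); both long faces free to pinch from above.
- fixed_half: Mould half that does not move, 137 x 25 x 50 mm, aluminium. Origin on the hinge axis at the plate's top, axes as mould_base; the block fills x -145 to -8, y 0 to +25, z 0 to 50 mm. Its upper lug, 36 x 36 x 12 mm, is centred at x = -162, y = 0, top flush with the block.
- hinge_post: Steel hinge barrel, 18 x 53 mm, fixed on the plate, together with the swinging aluminium half (137 x 25 x 50 mm, 0.4 kg) that it carries. Origin on the hinge axis at the plate's top, axes as mould_base. Seen shut, the swinging block fills x -145 to -8, y -25 (outer face, to push on) to 0 (inner face with pockets), z 0 to 50 mm; its lower lug, 36 x 36 mm, z 19 to 33, is at x = -162, y = 0.
- swing_hinge (a joint): Angle of the swinging half, rad: 0 = shut on its stop, holes in line; grows to at most 1.2 as its free end swings to mould_base's -y side (counter-clockwise from above). Stiff: about 1 N at the free end moves it and it stays where left. The lug hole lies 162 mm from the axis, so 0.01 rad puts the holes 1.6 mm out of line.
- lock_hole (a point): Centre of the mouth of the upper lug's hole, at its top face (60 mm above the table). Hole 14.5 mm diameter with a 2 mm chamfer, vertical, going through both lugs when the mould is shut; free room to 50 mm below the mouth.
- pin_grip (a point): Centre of the grip of the loose locking pin, upright in one of the rack's two holes; z points up the pin. Grip: dark steel cylinder, 22 mm diameter, 48 mm tall (24 mm above and below this point). Below it a bright shaft, 12 mm diameter, 45 mm long, its last 12 mm tapering to 6 mm; its end is 69 mm below this point. About 0.11 kg.
- pin_collar (a point): Point on the locking pin's axis at the underside of its grip, where the shaft begins (24 mm below pin_grip). It meets lock_hole when the pin is fully home.
- pin_rack: Fixed wooden block, 60 x 140 x 50 mm, origin at the centre of its underside, long side along its y axis; two vertical holes at y = -40 and +40 mm, 14.5 mm wide. The locking pin and the spare pin stand in them, in either order, their heads resting on its top.
- spare_head (a point): Centre of the flat disc head (36 mm diameter, 10 mm thick) of the spare pin in the other rack hole. Leave it.
- amber_bottle: Brown bottle with a white cap, 60 mm diameter, 140 mm tall, origin at its underside. Leave it.
- white_jar: White jar, 70 mm diameter, 70 mm tall, origin at its underside. Leave it.
There are look-alikes about, which are no part of the job. Leave any orange look-alike of the part that bears pin_grip alone.

How it is judged:
By the outcome, as a careful person would: the job done as asked, in the order asked, and still so for the second after the job is handed in, while the arm keeps its last pose, push and grip.
It also fails if it takes over 72 s, if anything falls off the work surface, if the arm or the gripper's body presses on something with over 40 N, if the wrist force passes 120 N, or if a joint passes its speed limit or range.

## Working session

There is one attempt and no reset: what is moved stays moved. The work goes in short steps, Python scripts to look and compute and a tool call to move; the robot and the scene stay as the last step left them, time stands still between calls to the robot, and variables do not carry over. Pictures are saved under pics/ and viewed, at most 13 in all, crops included, and the job is handed in when it is done.

Besides the shell and the picture viewer there is one more tool, called after "Call:" by a JSON object that holds its "fn" and its "kwargs". carry_out: Moves the arm, as the interface text tells. Its arguments: {"type":"object","properties":{"plan":{"type":"array"},"grip_force":{"type":"number"}},"required":["plan"]}

```bash
mkdir -p pics; cat > h.py <<'E'
import numpy as np, cv2
from scipy.spatial.transform import Rotation as R
from plant import readout, eyes, robot
def rot(q): return R.from_quat([q[1],q[2],q[3],q[0]]).as_matrix()
def cam(name):
    s=readout.state(); f=eyes.grab_frame(name)
    if name=="wrist":
        T=np.eye(4); T[:3,:3]=rot(s["tcp_rot"]); T[:3,3]=s["tcp_pos"]; T=T@np.array(f["T_tool_cam"])
        f["Rm"],f["o"]=T[:3,:3],T[:3,3]
    else:
        o=f["orientation"]; f["Rm"]=rot(o) if np.size(o)==4 else np.array(o); f["o"]=np.array(f["origin"])
    return f
def ray(f,p):
    d=np.array([(p[0]-f["cx"])/f["fx"],(p[1]-f["cy"])/f["fy"]]); u=d.copy()
    for _ in range(20): u=d/(1+f["k1"]*(u@u))
    return f["Rm"]@np.array([u[0],u[1],1.])
def at_z(f,p,z):
    r=ray(f,p); return f["o"]+r*(z-f["o"][2])/r[2]
def proj(f,P):
    c=f["Rm"].T@(np.array(P,float)-f["o"]); u=c[:2]/c[2]; u=u*(1+f["k1"]*(u@u))
    return np.array([f["cx"]+f["fx"]*u[0],f["cy"]+f["fy"]*u[1]])
def tri(fs,ps):
    A=np.zeros((3,3));b=np.zeros(3)
    for f,p in zip(fs,ps):
        r=ray(f,p);r/=np.linalg.norm(r);M=np.eye(3)-np.outer(r,r);A+=M;b+=M@f["o"]
    return np.linalg.solve(A,b)
def save(f,n): cv2.imwrite("pics/"+n,cv2.cvtColor(f["frame"],cv2.COLOR_RGB2BGR))
E
cat > a.py <<'E'
from h import *
np.set_printoptions(precision=1,suppress=True)
H=dict(mould_base=0,fixed_half=10,hinge_post=10,lock_hole=60,pin_grip=74,pin_collar=50,pin_rack=0,spare_head=55,amber_bottle=0,white_jar=0)
for c in ["top","side"]:
    f=cam(c); save(f,c+"0.png"); print(c,f["o"],f["fx"])
    for n,z in H.items():
        print(n,[(np.array(d["pixel"]),round(d["confidence"],2),at_z(f,d["pixel"],z)[:2]) for d in eyes.pinpoint(c,n)[:3]])
print(readout.state())
E
python3 a.py
```

```text
top [ 352.4   35.9 1172.4] 486.6594964933439
mould_base [(array([261.4, 234.7]), 0.79, array([544.5,  78.2]))]
fixed_half [(array([249.3, 206.7]), 0.74, array([615. , 100.3]))]
hinge_post [(array([247.4, 209.7]), 0.72, array([608.1, 105.6]))]
lock_hole [(array([273. , 268.8]), 0.76, array([453.4,  57.7])), (array([413.3, 240. ]), 0.31, array([ 482.7, -272.4]))]
pin_grip [(array([371.1, 234.8]), 0.49, array([ 504. , -173.7])), (array([436.7, 273.7]), 0.48, array([ 398.8, -309.3])), (array([409.8, 236.9]), 0.44, array([ 489. , -261.6]))]
pin_collar [(array([370.9, 239.8]), 0.57, array([ 495.6, -176.1])), (array([433.4, 271.6]), 0.53, array([ 405.5, -310. ])), (array([409.6, 241.9]), 0.48, array([ 480.4, -265.8]))]
pin_rack [(array([418.6, 242.3]), 0.63, array([ 482.6, -301.1]))]
spare_head [(array([445.2, 238.7]), 0.74, array([ 477.6, -349.2]))]
amber_bottle [(array([370. , 155.9]), 0.71, array([ 714.2, -215. ])), (array([443. , 236.3]), 0.52, array([ 490.3, -363.8])), (array([129.2, 287.9]), 0.23, array([450.8, 407.6]))]
white_jar [(array([128.7, 288.8]), 0.71, array([448.8, 409. ])),
[... 739 characters left out ...]
7]), 0.8, array([ 483.6, -265.8])), (array([377.8, 272.7]), 0.67, array([ 694.9, -253.6]))]
pin_rack [(array([290.1, 331.7]), 0.83, array([ 484.2, -311.2])), (array([289. , 198.1]), 0.71, array([614.9, 129.1]))]
spare_head [(array([297. , 327.3]), 0.69, array([ 486. , -344.8]))]
amber_bottle []
white_jar []
{'clock': 1.1, 'qpos': array([1.2, 0.1, 0.2, 1.7, 0. , 1.6]), 'joint_vel': array([-0., -0.,  0.,  0.,  0.,  0.]), 'joint_torque': array([  0. , -52. ,  46.5,   0. ,  -0. ,  -0. ]), 'tcp_pos': array([212. , 507.5, 231.3]), 'tcp_rot': array([-0. ,  0.2,  1. , -0. ]), 'wrist_force': array([0.1, 0.5, 0.2]), 'torque': array([-0. ,  0.1,  0. ]), 'gripper_force': 0.0, 'width': 85.23901945177728}
```

View pics/top0.png

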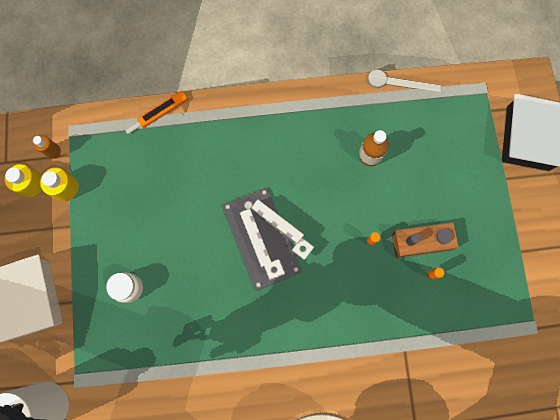

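View pics/side0.png

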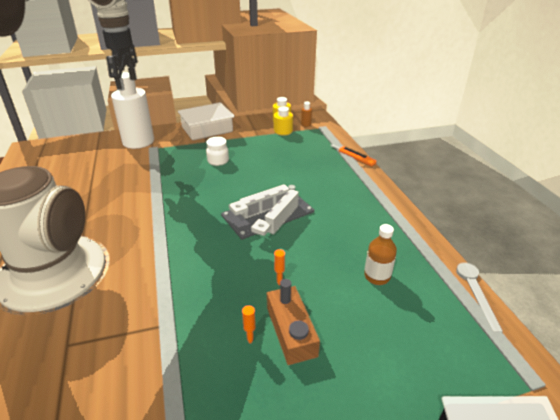

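```bash
python3 - <<'E'
from h import *
np.set_printoptions(precision=3,suppress=True)
s=readout.state(); print(rot(s["tcp_rot"]),s["tcp_pos"])
f=cam("wrist"); print(f["T_tool_cam"],f["fx"],f["cx"],f["cy"])
f=cam("top")
print("open lug",at_z(f,(303,249),43),"hinge",at_z(f,(248,206),63),"lock",at_z(f,(273,268.8),60))
print("pin top",at_z(f,(413,238),98),at_z(f,(427,233),98), "spare",at_z(f,(445,238),60))
E
```

```text
[[-0.923  0.386 -0.   ]
 [ 0.386  0.923 -0.   ]
 [ 0.    -0.    -1.   ]] [212.04  507.453 231.266]
[[  -0.002   -0.958   -0.287   73.673]
 [   1.      -0.002   -0.001    0.94 ]
 [   0.001   -0.287    0.958 -142.396]
 [   0.       0.       0.       1.   ]] 350.20463590301705 281.178808860155 208.71681190997535
open lug [492.998 -16.424  43.   ] hinge [605.063 100.188  63.   ] lock [453.418  57.698  60.   ]
pin top [ 482.751 -261.936   98.   ] [ 490.336 -295.412   98.   ] spare [ 478.74  -347.337   60.   ]
```

Call:
{"fn": "carry_out", "kwargs": {"plan": [[0, 6, -9, 0, 0, 0, 8], [0, 12, -18, 0, 0, 0, 16], [0, 18, -27, 0, 0, 0, 24], [0, 23, -35, 0, 0, 0, 32], [0, 27, -41, 0, 0, 0, 39]], "grip_force": 40}}

```text
clock: 1.82
tcp_pos: [385.1, 245.0, 231.5]
tcp_rot: [0.0, -0.144, 0.99, 0.0]
wrist_force: [0.2, 1.3, -0.3]
width: -0.2
gripper_force: 0.0
```

Call:
{"fn": "carry_out", "kwargs": {"plan": [[0, 3, -5, 0, 0, 0, 0], [0, 3, -5, 0, 0, 0, 0]]}}

```text
clock: 2.08
tcp_pos: [415.8, 193.7, 231.3]
tcp_rot: [0.0, -0.139, 0.99, -0.0]
wrist_force: [-0.2, 0.3, 0.6]
width: 0.3
gripper_force: 0.0
```

```bash
cat > b.py <<'E'
from h import *
import sys
np.set_printoptions(precision=1,suppress=True)
s=readout.state(); print(s["clock"],s["tcp_pos"],rot(s["tcp_rot"])[:2,1],s["width"],s["wrist_force"])
f=cam("wrist"); save(f,sys.argv[1])
for a in sys.argv[2:]:
    n,z=a.split(":"); print(n,[(np.array(d["pixel"]),round(d["confidence"],2),at_z(f,d["pixel"],float(z))[:2]) for d in eyes.pinpoint("wrist",n)[:3]])
E
python3 b.py w1.png mould_base:0 fixed_half:10 hinge_post:10 lock_hole:60
```

```text
2.075 [415.8 193.7 231.3] [-0.3  1. ] 0.2885257918589136 [-0.2  0.3  0.6]
mould_base []
fixed_half [(array([165.6, 305.8]), 0.83, array([606. , 103.6]))]
hinge_post []
lock_hole [(array([132. , 184.2]), 0.68, array([451. ,  59.9]))]
```

View pics/w1.png

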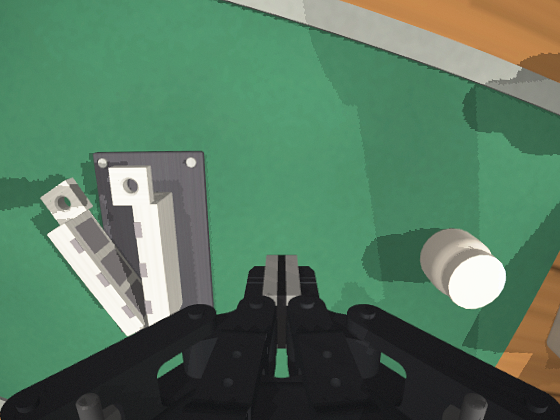

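```bash
cat >> h.py <<'E'
def mould(L,ang):
    ux=np.array([np.cos(ang),np.sin(ang)]);uy=np.array([-ux[1],ux[0]])
    return np.array(L[:2])+92*ux,ux,uy
E
python3 - <<'E'
from h import *
np.set_printoptions(precision=2,suppress=True)
f=cam("wrist")
a=at_z(f,(97,153),10);b=at_z(f,(204,152),10);c=at_z(f,(212,302),10)
print(a,b,c,np.linalg.norm(b-a),np.degrees(np.arctan2(*(b-a)[1::-1])),np.degrees(np.arctan2(*(c-b)[1::-1])))
L=at_z(f,(131,185),60);m=at_z(f,(64,202),43);print(L,m)
for deg in (15,16,17):
    M,ux,uy=mould(L,np.radians(deg)); H=M+70*ux; d=m[:2]-H
    print(deg,"M",M,"H",H,"r",np.linalg.norm(d),"ang",np.degrees(np.arctan2(*d[::-1]))+180-deg, "plate corner b",M-112.5*ux+60*uy,"a",M-112.5*ux-60*uy)
E
```

```text
[443.81   3.16  10.  ] [411.56 114.24  10.  ] [582.6  162.15  10.  ] 115.65888466994267 106.18962126518481 15.648068669096356
[450.95  63.55  60.  ] [493.92  -8.31  43.  ]
15 M [539.82  87.36] H [607.43 105.47] r 160.7201804890881 ang 30.069418517453414 plate corner b [415.62 116.2 ] a [446.68   0.28]
16 M [539.39  88.9 ] H [606.67 108.2 ] r 162.1340886728583 ang 29.938479946141143 plate corner b [414.71 115.57] a [447.78   0.22]
17 M [538.93  90.44] H [605.87 110.91] r 163.54226057167625 ang 29.80117277666011 plate corner b [413.8  114.93] a [448.89   0.17]
```

Call:
{"fn": "carry_out", "kwargs": {"plan": [[0, 2.5, -4.8, 0, 0, 0, 0], [0, 5, -9.6, 0, 0, 0, 0], [0, 7.6, -14.5, 0, 0, 0, 0], [0, 10.1, -19.3, 0, 0, 0, 0], [0, 12.6, -24.1, 0, 0, 0, 0]]}}

```text
clock: 3.0
tcp_pos: [541.1, -44.6, 231.4]
tcp_rot: [0.0, -0.143, 0.99, 0.0]
wrist_force: [0.4, 0.8, 0.4]
width: 0.2
gripper_force: 0.0
```

Call:
{"fn": "carry_out", "kwargs": {"plan": [[0, 0, 0, -5, 0, 0, 0], [0, 0, 0, -10, 0, 0, 0], [0, 0, 0, -15, 0, 0, 0], [0, 0, 0, -19.6, 0, 0, 0], [0, 0, 0, -19.6, 0, 0, 0]]}}

```text
clock: 3.62
tcp_pos: [537.9, -42.9, 32.1]
tcp_rot: [-0.003, -0.143, 0.99, 0.001]
wrist_force: [-0.9, -0.4, 1.1]
width: 0.2
gripper_force: 0.0
```

Call:
{"fn": "carry_out", "kwargs": {"plan": [[0, -0.5, 1.7, 0, 0, 0, 0], [0, -1, 3.4, 0, 0, 0, 0], [0, -1.4, 5, 0, 0, 0, 0], [0, -1.8, 6.3, 0, 0, 0, 0], [0, -2.1, 7.2, 0, 0, 0, 0]]}}

```text
clock: 4.25
tcp_pos: [519.0, 28.8, 35.6]
tcp_rot: [0.0, -0.142, 0.99, -0.0]
wrist_force: [-0.4, -2.3, 0.5]
width: -0.1
gripper_force: 0.8
```

Call:
{"fn": "carry_out", "kwargs": {"plan": [[0, -0.1, 0.3, 0, 0, 0, 0], [0, -0.2, 0.6, 0, 0, 0, 0], [0, -0.2, 0.8, 0, 0, 0, 0]]}}

```text
clock: 4.62
tcp_pos: [517.1, 34.2, 35.2]
tcp_rot: [-0.0, -0.141, 0.99, -0.002]
wrist_force: [-1.5, -16.4, 2.2]
width: 0.0
gripper_force: 7.7
```

Call:
{"fn": "carry_out", "kwargs": {"plan": [[0, 0.3, -1, 0, 0, 0, 0], [0, 0.3, -1, 5, 0, 0, 0], [0, 0.3, -1, 11, 0, 0, 0], [0, 0.3, -1, 16, 0, 0, 0], [0, 0.3, -1, 16, 0, 0, 0]]}}

```text
clock: 5.25
tcp_pos: [522.2, 25.6, 199.7]
tcp_rot: [0.004, -0.142, 0.99, 0.0]
wrist_force: [0.0, -0.6, -1.0]
width: -0.1
gripper_force: 0.0
```

```bash
python3 b.py w2.png lock_hole:60 hinge_post:10 fixed_half:10 pin_grip:74
```

```text
5.25 [522.2  25.6 199.7] [-0.3  1. ] -0.12998319879108483 [ 0.  -0.6 -1. ]
lock_hole [(array([346.2, 124.8]), 0.76, array([453.2,  59.6]))]
hinge_post [(array([323. , 279.7]), 0.57, array([612.2,  98.5]))]
fixed_half [(array([324.9, 278.9]), 0.55, array([610.7, 100.1]))]
pin_grip [(array([41.9, 96.8]), 0.62, array([ 494.9, -173.2]))]
```

View pics/w2.png

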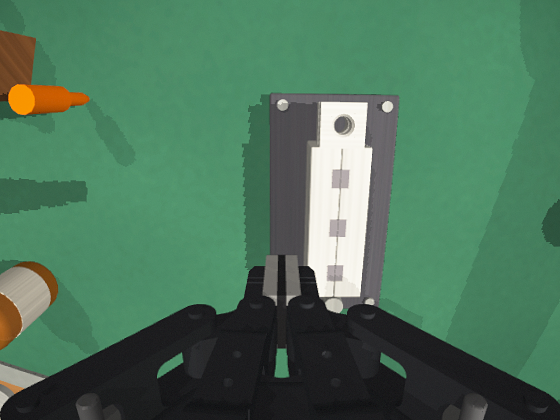

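Call:
{"fn": "carry_out", "kwargs": {"plan": [[5, -0.7, -5.8, 0, 0, 0, 0], [5, -1.4, -11.6, 0, 0, 0, 0], [5, -2.1, -17.4, 0, 0, 0, 0], [5, -2.8, -23.1, 0, 0, 0, 0], [5, -3.5, -28.8, 0, 0, 0, 0]]}}

```text
clock: 6.12
tcp_pos: [484.4, -263.9, 194.1]
tcp_rot: [-0.001, -0.142, 0.99, 0.001]
wrist_force: [1.6, 0.8, -0.2]
width: 50.0
gripper_force: 0.0
```

Call:
{"fn": "carry_out", "kwargs": {"plan": [[5, 0, 0, 0, 0, 0, 0]]}}

```text
clock: 6.25
tcp_pos: [484.0, -265.3, 193.5]
tcp_rot: [-0.001, -0.14, 0.99, 0.001]
wrist_force: [-0.2, 0.3, 0.1]
width: 50.0
gripper_force: 0.0
```

```bash
python3 b.py w3.png pin_grip:74 pin_collar:50 spare_head:55 pin_rack:0
```

```text
6.25 [ 484.  -265.3  193.5] [-0.3  1. ] 50.04419312072984 [-0.2  0.3  0.1]
pin_grip [(array([376.8, 243.7]), 0.82, array([ 495.9, -180.2])), (array([280.3, 202.2]), 0.74, array([ 483.9, -265. ])), (array([251.5,  81.9]), 0.7, array([ 403.9, -309.2]))]
pin_collar [(array([255.6,  83.4]), 0.83, array([ 403.2, -308.1])), (array([371. , 232.8]), 0.72, array([ 495.2, -179.2])), (array([276.9, 194.9]), 0.67, array([ 484.9, -267.7]))]
spare_head [(array([188.1, 170.9]), 0.76, array([ 484.1, -343.3]))]
pin_rack [(array([239.7, 169.7]), 0.79, array([ 482.9, -306.4])), (array([548.3, 311. ]), 0.61, array([544.6,  82.9]))]
```

View pics/w3.png

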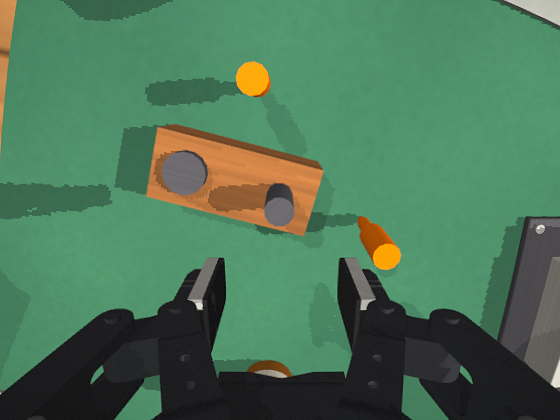

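Call:
{"fn": "carry_out", "kwargs": {"plan": [[5, 0, 0, -4, 0, 0, 0], [5, 0, 0, -8, 0, 0, 0], [5, 0, 0, -11.5, 0, 0, 0], [5, 0, 0, -13.5, 0, 0, 0], [5, 0, 0, -13.5, 0, 0, 0]]}}

```text
clock: 7.12
tcp_pos: [484.7, -260.6, 58.9]
tcp_rot: [-0.001, -0.143, 0.99, 0.001]
wrist_force: [0.5, -0.5, -0.5]
width: 50.0
gripper_force: 0.0
```

Call:
{"fn": "carry_out", "kwargs": {"plan": [[1.5, 0, 0, 0, 0, 0, 0], [1.5, 0, 0, 0, 0, 0, 0], [1.5, 0, 0, 0, 0, 0, 0], [1.5, 0, 0, 0, 0, 0, 0]], "grip_force": 50}}

```text
clock: 7.62
tcp_pos: [486.7, -263.6, 62.2]
tcp_rot: [0.001, -0.142, 0.99, -0.002]
wrist_force: [1.9, -5.0, 0.1]
width: 20.7
gripper_force: 48.8
```

Call:
{"fn": "carry_out", "kwargs": {"plan": [[1.5, 0, 0, 1.5, 0, 0, 0], [1.5, 0, 0, 4, 0, 0, 0], [1.5, 0, 0, 8, 0, 0, 0], [1.5, 0, 0, 11, 0, 0, 0], [1.5, 0, 0, 11, 0, 0, 0]]}}

```text
clock: 8.25
tcp_pos: [486.6, -262.8, 173.8]
tcp_rot: [0.002, -0.142, 0.99, -0.002]
wrist_force: [-0.0, -0.1, -1.0]
width: 20.5
gripper_force: 49.0
```

```bash
python3 - <<'E'
from h import *
np.set_printoptions(precision=1,suppress=True)
for i in range(5):
    s=readout.state();print(s["tcp_pos"],s["wrist_force"],s["width"]); f=cam("wrist")
save(f,"w4.png")
T=rot(s["tcp_rot"]);t=s["tcp_pos"]
for n in ("pin_grip","pin_collar"):
    print(n,[(np.array(d["pixel"]),round(d["confidence"],2)) for d in eyes.pinpoint("wrist",n)[:4]])
print("expected grip pt on axis", [proj(f,t+T@np.array([0,0,k])) for k in (-19,-10,10,50)])
E
```

```text
[ 486.6 -262.8  173.8] [-0.  -0.1 -1. ] 20.53553083263826
[ 486.  -262.5  171.8] [-0.3 -0.1 -2.3] 21.010422841274643
[ 485.5 -262.3  170.4] [ 0.7  0.1 -1.3] 20.936719672991853
[ 485.1 -262.1  169.6] [ 0.4  0.2 -1.9] 20.762993709402537
[ 485.  -262.   169.2] [-0.1 -0.  -0.1] 21.242854341612656
pin_grip [(array([284.6, 280.9]), 0.94), (array([383. , 252.1]), 0.91), (array([245.7,  78.7]), 0.88), (array([233.6, 173.7]), 0.38)]
pin_collar [(array([278.6, 256.4]), 0.93), (array([250.7,  76.3]), 0.92), (array([373.9, 242.8]), 0.64)]
expected grip pt on axis [array([279.1, 295.1]), array([279.2, 284. ]), array([279.4, 263.5]), array([279.8, 233.8])]
```

View pics/w4.png

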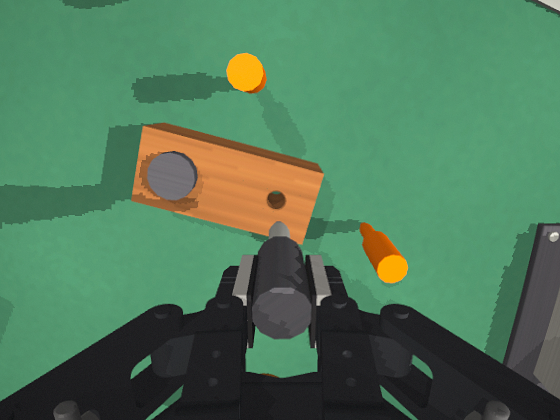

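Call:
{"fn": "carry_out", "kwargs": {"plan": [[1.5, -0.3, 3, 3, 0, 0, 0], [1.5, -0.9, 9, 3, 0, 0, 0], [1.5, -1.5, 15, 3, 0, 0, 0], [1.5, -2.1, 21, 3, 0, 0, 0], [1.5, -2.6, 26.5, 3, 0, 0, 0]]}}

```text
clock: 9.22
tcp_pos: [458.7, 4.6, 200.0]
tcp_rot: [-0.0, -0.142, 0.99, 0.0]
wrist_force: [0.7, 0.7, 0.4]
width: 21.1
gripper_force: 49.1
```

Call:
{"fn": "carry_out", "kwargs": {"plan": [[1.5, -0.6, 5.6, 0, 0, 0, 0], [1.5, -0.6, 5.6, -3, 0, 0, 0], [1.5, -0.6, 5.6, -5, 0, 0, 0], [1.5, -0.6, 5.6, -5, 0, 0, 0], [1.5, -0.6, 5.6, -5, 0, 0, 0]]}}

```text
clock: 9.85
tcp_pos: [453.5, 58.6, 151.0]
tcp_rot: [0.0, -0.142, 0.99, -0.0]
wrist_force: [-0.3, -0.4, -0.7]
width: 21.0
gripper_force: 49.1
```

```bash
cat > c.py <<'E'
from h import *
import sys
np.set_printoptions(precision=1,suppress=True)
for i in range(4):
    s=readout.state();f=cam("wrist");print(s["clock"],s["tcp_pos"],s["wrist_force"],s["width"])
save(f,sys.argv[1])
T=rot(s["tcp_rot"]);t=s["tcp_pos"];print(T[:,2])
for n in ("pin_grip","pin_collar","lock_hole"):
    print(n,[(np.array(d["pixel"]),round(d["confidence"],2),at_z(f,d["pixel"],60)[:2]) for d in eyes.pinpoint("wrist",n)[:3]])
tip=t+T@np.array([0,0,55.]); print("tip",tip,proj(f,tip))
for c in ("top","side"):
    g=cam(c); save(g,c+sys.argv[1])
    print(c,[(n,np.array(d["pixel"]),round(d["confidence"],2),at_z(g,d["pixel"],z)) for n,z in (("lock_hole",60),("pin_collar",t[2]-10),("pin_grip",t[2]+14)) for d in eyes.pinpoint(c,n)[:3]])
E
python3 c.py w5.png
```

```text
9.85 [453.5  58.6 151. ] [-0.3 -0.4 -0.7] 21.032033571679307
9.9 [453.7  58.6 151.2] [ 0.2 -0.2 -1.4] 20.801233491022714
9.95 [453.8  58.6 151.3] [-1.1 -0.2 -0.8] 20.938851048955446
10.0 [453.8  58.6 151.2] [-1.1  0.4 -1. ] 20.740595792991154
[ 0.  0. -1.]
pin_grip [(array([281., 281.]), 0.6, array([504.9,  74.1]))]
pin_collar [(array([277.7, 256.7]), 0.92, array([486.5,  66.3]))]
lock_hole [(array([281.5, 215.8]), 0.67, array([455.7,  60.2]))]
tip [453.9  58.6  96.2] [279.8 230.8]
top [('pin_collar', array([431. , 272.5]), 0.57, array([ 399.9, -276.4,  141.2])), ('pin_collar', array([372.5, 237.3]), 0.56, array([ 489. , -163.1,  141.2])), ('pin_grip', array([372.1, 235.1]), 0.67, array([ 490.5, -158.3,  165.2]))]
side [('lock_hole', array([238.1, 202.7]), 0.63, array([457.7,  61.9,  60. ])), ('lock_hole', array([296.8, 329.2]), 0.16, array([ 483.1, -352.3,   60. ])), ('pin_collar', array([243.5, 329.8]), 0.83, array([ 381.4, -389.5,  141.2])), ('pin_collar', array([232.7, 179.3]), 0.54, array([446.2,  47.7, 141.2])), ('pin_collar', array([280. , 269.3]), 0.49, array([ 472.7, -276.3,  141.2])), ('pin_grip', array([278.9, 257.2]), 0.75, array([ 472.5, -269.6,  165.2])), ('pin_grip', array([231.7, 173.5]), 0.71, array([443. ,  35.6, 165.2])), ('pin_grip', array([244.7, 318.6]), 0.54, array([ 384.8, -387.8,  165.2]))]
```

View pics/w5.png

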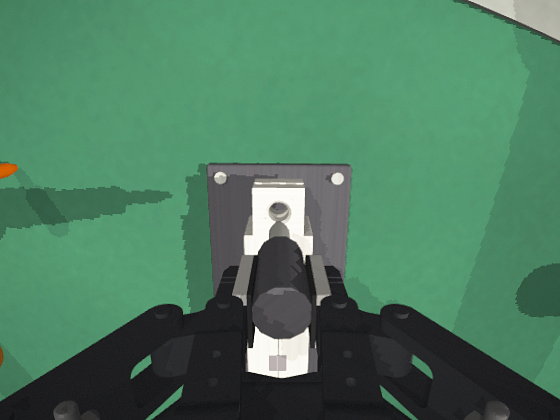

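Call:
{"fn": "carry_out", "kwargs": {"plan": [[1.5, 0.05, 0.1, -1, 0, 0, 0], [1.5, 0.05, 0.1, -2.5, 0, 0, 0], [1.5, 0.05, 0.1, -2.5, 0, 0, 0], [1.5, 0.05, 0.1, -2.5, 0, 0, 0]]}}

```text
clock: 11.1
tcp_pos: [453.7, 59.8, 125.2]
tcp_rot: [-0.0, -0.142, 0.99, 0.0]
wrist_force: [1.8, 0.7, -1.7]
width: 21.0
gripper_force: 49.1
```

```bash
python3 - <<'E'
from h import *
np.set_printoptions(precision=1,suppress=True)
s=readout.state();f=cam("wrist");print(s["tcp_pos"],s["wrist_force"])
t=s["tcp_pos"]
for k in(55,60): print(proj(f,t-[0,0,k]))
print(at_z(f,(279,211),60))
im=f["frame"][150:300,200:360]; 
im=cv2.resize(im,None,fx=4,fy=4,interpolation=cv2.INTER_CUBIC); cv2.imwrite("pics/w6.png",im[:,:,::-1])
for n in ("pin_collar","lock_hole"):
    print(n,[(np.array(d["pixel"]),round(d["confidence"],2),at_z(f,d["pixel"],60)[:2]) for d in eyes.pinpoint("wrist",n)[:2]])
E
```

```text
[453.7  59.8 125.2] [ 1.8  0.7 -1.7]
[279.8 230.8]
[279.9 228. ]
[444.9  56.6  60. ]
pin_collar [(array([281.1, 257.7]), 0.74, array([474.9,  66.7]))]
lock_hole [(array([281.6, 227.2]), 0.69, array([454.7,  61.2]))]
```

View pics/w6.png

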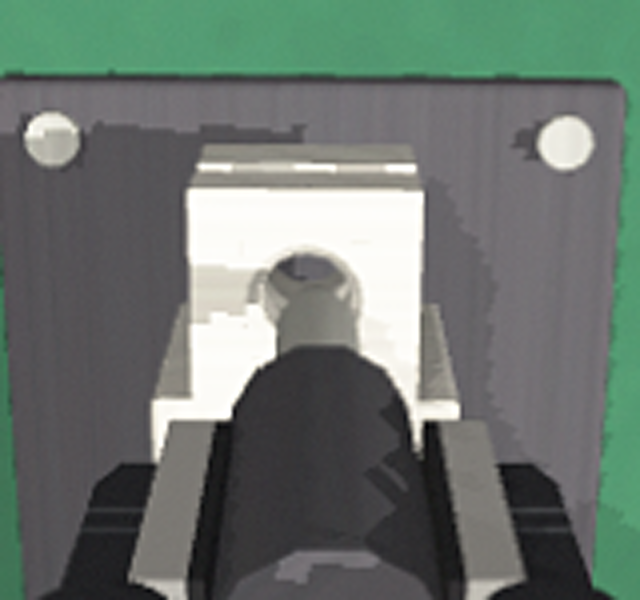

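Call:
{"fn": "carry_out", "kwargs": {"plan": [[1.5, 0.02, -0.12, 0, 0, 0, 0], [1.5, 0.02, -0.12, -0.6, 0, 0, 0], [1.5, 0.02, -0.12, -1.2, 0, 0, 0], [1.5, 0.02, -0.12, -1.8, 0, 0, 0], [1.5, 0.02, -0.12, -1.8, 0, 0, 0]]}}

```text
clock: 11.88
tcp_pos: [454.2, 58.5, 106.8]
tcp_rot: [0.0, -0.142, 0.99, -0.0]
wrist_force: [1.4, -0.2, -0.8]
width: 21.0
gripper_force: 49.1
```

Call:
{"fn": "carry_out", "kwargs": {"plan": [[1.5, 0, 0, -0.5, 0, 0, 0], [1.5, 0, 0, -1, 0, 0, 0], [1.5, 0, 0, -1.5, 0, 0, 0], [1.5, 0, 0, -1.5, 0, 0, 0]]}}

```text
clock: 12.38
tcp_pos: [454.3, 58.3, 91.9]
tcp_rot: [0.0, -0.142, 0.99, -0.0]
wrist_force: [5.9, -1.6, -2.5]
width: 21.0
gripper_force: 48.8
```

Call:
{"fn": "carry_out", "kwargs": {"plan": [[1.5, 0.1, -0.02, 0, 0, 0, 0], [1.5, 0.12, -0.03, -0.5, 0, 0, 0], [1.5, 0.12, -0.03, -1, 0, 0, 0], [1.5, 0.12, -0.03, -1, 0, 0, 0]]}}

```text
clock: 12.88
tcp_pos: [454.9, 58.1, 81.5]
tcp_rot: [-0.0, -0.142, 0.99, -0.0]
wrist_force: [3.5, -2.1, -3.0]
width: 20.5
gripper_force: 48.8
```

Call:
{"fn": "carry_out", "kwargs": {"plan": [[1.5, 0.06, -0.04, -0.3, 0, 0, 0], [1.5, 0.06, -0.04, -0.6, 0, 0, 0], [1.5, 0.06, -0.04, -0.6, 0, 0, 0]]}}

```text
clock: 13.25
tcp_pos: [455.4, 57.9, 75.9]
tcp_rot: [-0.001, -0.142, 0.99, 0.0]
wrist_force: [0.4, -0.6, -1.1]
width: 21.2
gripper_force: 48.8
```

Call:
{"fn": "carry_out", "kwargs": {"plan": [[1.5, 0, 0, -0.3, 0, 0, 0], [1.5, 0, 0, -0.6, 0, 0, 0], [1.5, 0, 0, -0.6, 0, 0, 0]]}}

```text
clock: 13.62
tcp_pos: [456.2, 57.9, 72.0]
tcp_rot: [0.001, -0.142, 0.99, 0.0]
wrist_force: [-5.0, -0.7, 14.1]
width: 20.6
gripper_force: 50.3
```

Call:
{"fn": "carry_out", "kwargs": {"plan": [[1.5, -0.03, 0, -0.2, 0, 0, 0], [1.5, -0.03, 0, -0.3, 0, 0, 0], [1.5, -0.03, 0, -0.3, 0, 0, 0]]}}

```text
clock: 14.0
tcp_pos: [456.8, 58.0, 71.6]
tcp_rot: [0.003, -0.142, 0.99, 0.0]
wrist_force: [-10.0, -1.5, 34.3]
width: 20.9
gripper_force: 52.4
```

```bash
python3 - <<'E'
from h import *
np.set_printoptions(precision=1,suppress=True)
s=readout.state();f=cam("side");print(s["tcp_pos"],s["wrist_force"])
im=cv2.resize(f["frame"][140:260,160:330],None,fx=4,fy=4,interpolation=cv2.INTER_CUBIC); cv2.imwrite("pics/s6.png",im[:,:,::-1])
E
```

```text
[456.8  58.   71.6] [-10.   -1.5  34.3]
```

View pics/s6.png

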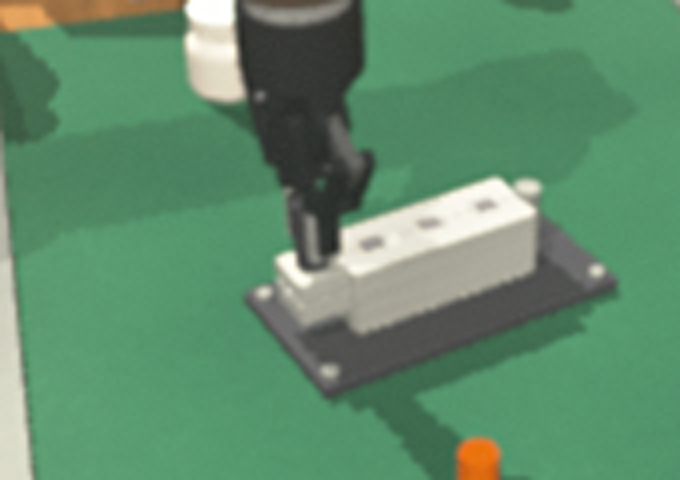

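Call:
{"fn": "carry_out", "kwargs": {"plan": [[1.5, 0, 0, 0.3, 0, 0, 0], [5, 0, 0, 0.4, 0, 0, 0], [5, 0, 0, 0.4, 0, 0, 0], [5, 0, 0, 0.4, 0, 0, 0], [5, 0, 0, 0.4, 0, 0, 0]]}}

```text
clock: 14.68
tcp_pos: [455.4, 57.8, 71.0]
tcp_rot: [-0.0, -0.142, 0.99, 0.0]
wrist_force: [-1.0, -0.4, 0.1]
width: 50.0
gripper_force: 0.0
```

Call:
{"fn": "carry_out", "kwargs": {"plan": [[5, 0, 0, 4, 0, 0, 0], [5, 0, 0, 8, 0, 0, 0], [5, 0, 0, 12, 0, 0, 0], [8.5, 2, 0.6, 12, 0, 0, 0], [8.5, 4, 1.1, 12, 0, 0, 0]]}}

```text
clock: 15.3
tcp_pos: [496.3, 69.1, 192.0]
tcp_rot: [0.001, -0.142, 0.99, 0.0]
wrist_force: [0.5, -0.2, -0.4]
width: 83.2
gripper_force: 0.0
```

```bash
python3 - <<'E'
from h import *
np.set_printoptions(precision=1,suppress=True)
for i in range(3):
    s=readout.state();f=cam("wrist");print(s["clock"],s["tcp_pos"],s["wrist_force"],s["width"])
save(f,"w7.png")
for n,z in(("pin_grip",84),("pin_collar",60),("hinge_post",10),("mould_base",0)):
    print(n,[(np.array(d["pixel"]),round(d["confidence"],2),at_z(f,d["pixel"],z)[:2]) for d in eyes.pinpoint("wrist",n)[:2]])
E
```

```text
15.3 [496.3  69.1 192. ] [ 0.5 -0.2 -0.4] 83.19163592324419
15.35 [497.9  69.4 190.9] [-2.3  1.  -2.5] 85.19314063341878
15.4 [496.5  69.2 190.6] [-0.4  0.4 -1. ] 84.83102961225465
pin_grip [(array([282.8, 145. ]), 0.82, array([452.4,  58.3]))]
pin_collar [(array([280.3, 144. ]), 0.7, array([454.8,  57.1]))]
hinge_post [(array([279.4, 294.7]), 0.58, array([609.7, 101. ]))]
mould_base []
```

View pics/w7.png

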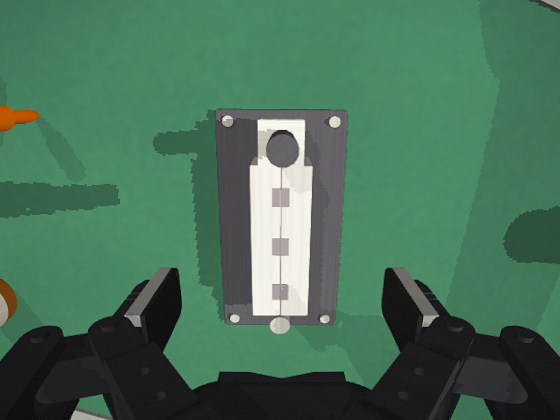

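Call:
{"fn": "carry_out", "kwargs": {"plan": [[8.5, 3.1, 1.05, 0, 0, 0, 0], [8.5, 3.1, 1.05, -5, 0, 0, 0], [8.5, 3.1, 1.05, -9, 0, 0, 0], [8.5, 3.1, 1.05, -11.5, 0, 0, 0], [8.5, 3.1, 1.05, -11.5, 0, 0, 0]]}}

```text
clock: 16.27
tcp_pos: [524.9, 79.1, 74.7]
tcp_rot: [-0.002, -0.142, 0.99, -0.0]
wrist_force: [-0.2, -0.2, -0.2]
width: 84.9
gripper_force: 0.0
```

Call:
{"fn": "carry_out", "kwargs": {"plan": [[8.5, 0, 0, -2, 0, 0, 0], [8.5, 0, 0, -4, 0, 0, 0], [8.5, 0, 0, -5, 0, 0, 0], [8.5, 0, 0, -5, 0, 0, 0]]}}

```text
clock: 16.77
tcp_pos: [526.6, 79.3, 26.8]
tcp_rot: [0.0, -0.142, 0.99, -0.0]
wrist_force: [-0.2, 0.3, -0.1]
width: 85.2
gripper_force: 0.0
```

Call:
{"fn": "carry_out", "kwargs": {"plan": [[4, 0, 0, 0, 0, 0, 0], [4, 0, 0, 0, 0, 0, 0], [4, 0, 0, 0, 0, 0, 0], [4, 0, 0, 0, 0, 0, 0]], "grip_force": 60}}

```text
clock: 17.27
tcp_pos: [527.8, 77.3, 28.1]
tcp_rot: [0.001, -0.141, 0.99, -0.002]
wrist_force: [0.7, -12.3, 8.0]
width: 48.9
gripper_force: 64.4
```

Call:
{"fn": "carry_out", "kwargs": {"plan": [[4, 0.05, -0.2, 0.1, 0, 0, 0], [4, 0.05, -0.2, 0.1, 0, 0, 0], [4, 0.05, -0.2, 0.1, 0, 0, 0], [4, 0.05, -0.2, 0.1, 0, 0, 0]], "grip_force": 90}}

```text
clock: 17.77
tcp_pos: [527.7, 77.3, 28.2]
tcp_rot: [0.001, -0.142, 0.99, -0.0]
wrist_force: [-0.6, 0.3, 5.8]
width: 48.7
gripper_force: 94.7
```

```bash
python3 - <<'E'
from h import *
np.set_printoptions(precision=1,suppress=True)
s=readout.state();f=cam("side");print(s["tcp_pos"],s["wrist_force"],s["width"],s["gripper_force"])
im=cv2.resize(f["frame"][120:340,160:400],None,fx=2.7,fy=2.7,interpolation=cv2.INTER_CUBIC); cv2.imwrite("pics/s8.png",im[:,:,::-1])
E
```

```text
[527.7  77.3  28.2] [-0.6  0.3  5.8] 48.653160121821266 94.74742412567139
```

View pics/s8.png

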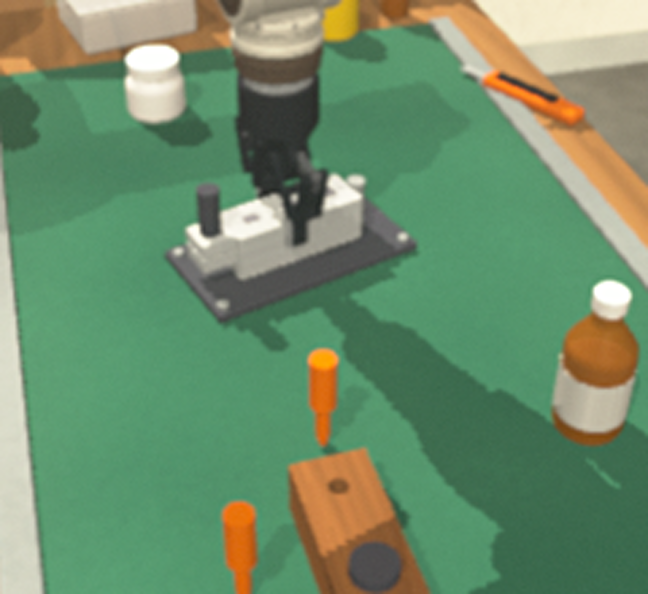

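The picture shows the dark pin's grip standing on the upper lug at crop pixel (208,210) and the mould shut between the fingers at (300,220). The spare pin is still in the rack at (375,565), and the bottle and jar haven't moved.

```bash
python3 -c "
from plant import robot; print(robot.sign_off())"
```

```text
the job is handed in; nothing more can be done
None
```

The job is handed in: the mould is shut, the locking pin is fully down with its grip on the upper lug, and the fingers are holding the halves squeezed at about 95 N; the spare pin, bottle and jar were left where they stood.

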